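# Load the measuring rack in delivery order

## Robot

A 7-joint arm with a two-finger parallel gripper is mounted at the origin on the work surface. World frame = base frame: x ahead of the robot, y to its left, z up, the work surface at z = 0. Lengths are in mm, angles in rad, forces in N, time in s.
With the tool pointing down it reaches from about 350 to 900 mm from the base axis. Payload 7.2 kg.
Tool frame: the origin (TCP) lies on the centre line of the jaws, within the pads' length; the fingertips stand 14 mm ahead of it and the grasp point (between the pads) lies 5 mm behind it; z points along the fingers, y is the line along which they close (so a half turn about z gives the same grasp; the last joint's range is limited). The gripper opens to 88 mm and grips with 3 to 60 N. Pads are 20 mm wide; open, the fingers measure 115 mm over their backs; the gripper's body (75 mm by 178 mm) begins 61 mm behind the grasp point.
Start: joints at [1.123, 0.411, -0.013, 1.596, 0.006, 1.134, -0.082], TCP at [231.698, -580.469, 236.653] pointing down, gripper open.
Joint ranges: [-2.95, 2.95], [-0.29, 1.99], [-1.47, 1.44], [0.14, 2.54], [-1.03, 4.17], [0.13, 1.85], [-2.86, 2.86]. Speed limits (rad/s): [2.39, 2.39, 3.01, 3.01, 3.14, 3.14, 3.14].

## Interface

Orientations are given as a unit quaternion [x, y, z, w].
In Python, from bench import arm gives the robot as it stands.
- The arm moves only by the shell command python3 -m handwheel 'ROWS' [FORCE]. ROWS is text: rows parted by semicolons, each of 7 numbers parted by spaces: the shift along the tool's x, y, z in m, then the turn, a rotation vector about the tool's x, y, z in degrees, then the closure, from 0 (fully open) to 1 (shut). In form: dx dy dz rx ry rz claw; .... A call has 1 to 5 rows; each row is the pose to reach, as a shift and turn from the pose commanded when the call began, along the tool's axes at that moment; what a row does not reach only later rows make up. A row lasts 1/12 s, in which the tool goes at most 41.7 mm and 7.16 degrees, less where a joint would pass 70% of its speed; a pose out of reach is approached as far as the arm can. A call with a gripper value outside its range is refused whole. The fingers move at their own pace and stop on an object; FORCE is the grip in N (left out, the last holds). Time passes only in rows, so rows that repeat a pose let the fingers close. It gives the time, the measured TCP pose, the force, the opening and the grip force at its end, in the units of the state.
- arm.get_state(): the state, without advancing time (a new reading comes with each control period).
- arm.snapshot(name): name is "side" or "top" or "wrist"; returns a dict with "image" (480x640x3 uint8, red, green, blue), "K" (3x3 intrinsics, pixels), "extrinsics" (4x4, takes a point from camera to world coordinates). Camera axes: x right, y down, z forward; pixel columns grow to the right and rows downward; lengths in mm; the calibration is good to about 2 mm. A picture is of the moment at which its call begins. There is no depth.
- arm.job_done(): hands the job in; it is judged then, once.
Trained networks look in the newest picture that a camera, given by its name, has taken for a name from the list of things; names that differ only in an ending like _2 or _b are one class to them, and where a whole thing is asked for, a point or a joint stands for the part that bears it (a point fixed in the world has none). Each returns a list of dicts, best first, with "confidence" (0 to 1); they miss things now and then, are a little off and sometimes report something else, mostly with a low value. They report only what shows in the picture. A call takes as long as a camera call. They do not tell look-alikes from the thing itself.
- arm.look_for(camera, target): "position" ([x, y, z] in mm, in world coordinates, good to about 4 mm: the middle of the surface that is visible of it).
The state is a dict: "time": time; "q": joint angles; "qvel": joint speeds; "joint_efforts": joint torques, N m; "position": TCP position; "tcp_rot": TCP orientation; "ft_force": force on the tool from outside, world axes, zero at the start; "moment": the same for the moment, N m; "width": finger opening in mm; "gripper_force": force on a finger pad.
Only numpy, scipy, OpenCV 4.12 (cv2) and the standard library are available. Lean on these libraries where they do the work, as an engineer would, in place of code of your own. Each camera call takes 0.05 s, during which the arm holds its last target. There are 200 camera calls.

## Task

Move the four turned steel parts from the carrier discs of the wooden delivery rack into the four recesses of the black measuring rack, one part in each, keeping their order as counted from each rack's steel index post: the part that stands nearest the post of the delivery rack goes into the recess nearest the post of the black rack, the second into the second, and so on. Keep every part upright, and lower it into its recess before letting go rather than dropping it. At the end all four stand upright and still, down in their recesses.

Things in the scene. Friction and masses are not known exactly. Their poses are not given: they have to be found in the camera images.
- step_pin: Tall stepped steel pin, 75 tall, turned: foot dia 30 (0 to 10 above its underside), body dia 24 (up to 40), slim top dia 14 (40 to 75; grip it there, about 58 above the underside). Loose, 0.13 to 0.25 kg, round about its z axis. Origin: centre of its underside, z up along its axis. Sizes in mm.
- flange_plug: Steel plug with a wide flat disc on top, 52 tall: foot dia 32 (0 to 10), stem dia 18 (10 to 40), disc dia 44 (40 to 52; grip it by the disc's rim, about 46 above the underside). Loose, 0.13 to 0.25 kg, round about its z axis. Origin: centre of its underside, z up along its axis. Sizes in mm.
- bush: Plain steel bush (short tube), 45 tall, outside dia 36, with a through bore of dia 20 seen from above (grip the outside about 30 above the underside). Loose, 0.13 to 0.25 kg, round about its z axis. Origin: centre of its underside, z up along its axis. Sizes in mm.
- ball_gauge: Steel ball on a stem, 72 tall: foot dia 32 (0 to 10), stem dia 14 (10 to 48), ball dia 32 with its centre 56 above the underside (grip the ball at its middle). Loose, 0.13 to 0.25 kg, round about its z axis. Origin: centre of its underside, z up along its axis. Sizes in mm.
- step_pin_carrier: Fixed white plastic disc, dia 50, 8 thick, on the delivery rack; the step pin stands on it at the start (within 6 of its centre). It stays there and so marks that part's place in the row. The four discs look alike. Origin: centre of the underside, 10 above the table; its top is 18 above the table. Sizes in mm.
- flange_plug_carrier: Fixed white plastic disc, dia 50, 8 thick, on the delivery rack; the flange plug stands on it at the start (within 6 of its centre). It stays there and so marks that part's place in the row. The four discs look alike. Origin: centre of the underside, 10 above the table; its top is 18 above the table. Sizes in mm.
- bush_carrier: Fixed white plastic disc, dia 50, 8 thick, on the delivery rack; the bush stands on it at the start (within 6 of its centre). It stays there and so marks that part's place in the row. The four discs look alike. Origin: centre of the underside, 10 above the table; its top is 18 above the table. Sizes in mm.
- ball_gauge_carrier: Fixed white plastic disc, dia 50, 8 thick, on the delivery rack; the ball gauge stands on it at the start (within 6 of its centre). It stays there and so marks that part's place in the row. The four discs look alike. Origin: centre of the underside, 10 above the table; its top is 18 above the table. Sizes in mm.
- delivery_rack: Wooden bar, 80 x 290 x 10, fixed. Four white carrier discs in a row on it at y = 96 (nearest the post), 32, -32, -96; one part stands on each. Steel index post, dia 12, 45 tall, at y = 134. Origin: centre of the underside, on the table; y along the row towards the post, z up. Any yaw. Sizes in mm.
- measuring_rack: Black plate, 80 x 290 x 15, fixed, empty at the start. Four round recesses in a row at y = 96 (nearest the post), 32, -32, -96; each dia 45, 5 deep, its flat white floor 10 above the table; parts have 4 or more of play in it. Steel index post, dia 12, 45 tall, at y = 134. Origin: centre of the underside, on the table; y along the row towards the post, z up. Any yaw. Sizes in mm.
Not all that is in view belongs to the job. What is shaped like the ball_gauge but blue or orange is not meant.

How it is judged (in metres and radians):
At the end, for the whole second after the job is handed in: Each part stands in the black rack's recess of the same number, counted from the post, as its carrier disc: within 10 mm of the recess centre along and across the row, its underside 6 to 13.5 mm above the table, upright within 0.1 rad, at rest (under 0.02 m/s, 0.2 rad/s) (((y of step_pin_carrier in the frame of delivery_rack between 0.076 and 0.116 m and y of step_pin in the frame of measuring_rack between 0.086 and 0.106 m) or (y of step_pin_carrier in the frame of delivery_rack between 0.012 and 0.052 m and y of step_pin in the frame of measuring_rack between 0.022 and 0.042 m) or (y of step_pin_carrier in the frame of delivery_rack between -0.052 and -0.012 m and y of step_pin in the frame of measuring_rack between -0.042 and -0.022 m) or (y of step_pin_carrier in the frame of delivery_rack between -0.116 and -0.076 m and y of step_pin in the frame of measuring_rack between -0.106 and -0.086 m)) and x of step_pin in the frame of measuring_rack between -0.01 and 0.01 m and z of step_pin in the frame of measuring_rack between 0.006 and 0.0135 m and angle between each of step_pin, flange_plug, bush, ball_gauge's own z axis and vertical below 0.1 rad and linear speed of each of step_pin, flange_plug, bush, ball_gauge below 0.02 m/s and angular speed of each of step_pin, flange_plug, bush, ball_gauge below 0.2 rad/s and ((y of flange_plug_carrier in the frame of delivery_rack between 0.076 and 0.116 m and y of flange_plug in the frame of measuring_rack between 0.086 and 0.106 m) or (y of flange_plug_carrier in the frame of delivery_rack between 0.012 and 0.052 m and y of flange_plug in the frame of measuring_rack between 0.022 and 0.042 m) or (y of flange_plug_carrier in the frame of delivery_rack between -0.052 and -0.012 m and y of flange_plug in the frame of measuring_rack between -0.042 and -0.022 m) or (y of flange_plug_carrier in the frame of delivery_rack between -0.116 and -0.076 m and y of flange_plug in the frame of measuring_rack between -0.106 and -0.086 m)) and x of flange_plug in the frame of measuring_rack between -0.01 and 0.01 m and z of flange_plug in the frame of measuring_rack between 0.006 and 0.0135 m and ((y of bush_carrier in the frame of delivery_rack between 0.076 and 0.116 m and y of bush in the frame of measuring_rack between 0.086 and 0.106 m) or (y of bush_carrier in the frame of delivery_rack between 0.012 and 0.052 m and y of bush in the frame of measuring_rack between 0.022 and 0.042 m) or (y of bush_carrier in the frame of delivery_rack between -0.052 and -0.012 m and y of bush in the frame of measuring_rack between -0.042 and -0.022 m) or (y of bush_carrier in the frame of delivery_rack between -0.116 and -0.076 m and y of bush in the frame of measuring_rack between -0.106 and -0.086 m)) and x of bush in the frame of measuring_rack between -0.01 and 0.01 m and z of bush in the frame of measuring_rack between 0.006 and 0.0135 m and ((y of ball_gauge_carrier in the frame of delivery_rack between 0.076 and 0.116 m and y of ball_gauge in the frame of measuring_rack between 0.086 and 0.106 m) or (y of ball_gauge_carrier in the frame of delivery_rack between 0.012 and 0.052 m and y of ball_gauge in the frame of measuring_rack between 0.022 and 0.042 m) or (y of ball_gauge_carrier in the frame of delivery_rack between -0.052 and -0.012 m and y of ball_gauge in the frame of measuring_rack between -0.042 and -0.022 m) or (y of ball_gauge_carrier in the frame of delivery_rack between -0.116 and -0.076 m and y of ball_gauge in the frame of measuring_rack between -0.106 and -0.086 m)) and x of ball_gauge in the frame of measuring_rack between -0.01 and 0.01 m and z of ball_gauge in the frame of measuring_rack between 0.006 and 0.0135 m); the robot touches nothing.
It fails at once if a part is tipped by more than 0.5 rad (angle between any of step_pin, flange_plug, bush, ball_gauge's own z axis and vertical above 0.5 rad).
It fails at once if a part is let go over the measuring rack while its underside is more than 15 mm above the recess floor ((x of step_pin in the frame of measuring_rack between -0.06 and 0.06 m and y of step_pin in the frame of measuring_rack between -0.15 and 0.15 m and z of step_pin in the frame of measuring_rack between 0.025 and 0.3 m and contact force between the fingers and step_pin below 0.01 N) or (x of flange_plug in the frame of measuring_rack between -0.06 and 0.06 m and y of flange_plug in the frame of measuring_rack between -0.15 and 0.15 m and z of flange_plug in the frame of measuring_rack between 0.025 and 0.3 m and contact force between the fingers and flange_plug below 0.01 N) or (x of bush in the frame of measuring_rack between -0.06 and 0.06 m and y of bush in the frame of measuring_rack between -0.15 and 0.15 m and z of bush in the frame of measuring_rack between 0.025 and 0.3 m and contact force between the fingers and bush below 0.01 N) or (x of ball_gauge in the frame of measuring_rack between -0.06 and 0.06 m and y of ball_gauge in the frame of measuring_rack between -0.15 and 0.15 m and z of ball_gauge in the frame of measuring_rack between 0.025 and 0.3 m and contact force between the fingers and ball_gauge below 0.01 N)).
It also fails if it takes over 106 s, if anything falls off the work surface, if the arm or the gripper's body presses on something with over 40 N, if the wrist force passes 120 N, or if a joint passes its speed limit or range.

## Working session

There is one attempt and no reset: what is moved stays moved. The work goes in short steps, Python scripts to look and compute and a shell command to move; the robot and the scene stay as the last step left them, time stands still between calls to the robot, and variables do not carry over. Pictures are saved under pics/ and viewed, at most 14 in all, crops included, and the job is handed in when it is done.

```bash
ls; mkdir -p pics
python3 - <<'E'
from bench import arm
import cv2
s=arm.get_state();print(s)
for n in("top","side"):
    d=arm.snapshot(n);cv2.imwrite(f"pics/{n}0.png",d["image"][:,:,::-1]);print(n,d["K"],d["extrinsics"])
    for t in["step_pin","flange_plug","bush","ball_gauge","step_pin_carrier","delivery_rack","measuring_rack"]:
        print(t,[( [round(float(v)) for v in r["position"]],round(r["confidence"],2)) for r in arm.look_for(n,t)])
E
```

```text
pics
{'time': 0.0, 'q': array([ 1.12281066,  0.41189067, -0.01269545,  1.59704353,  0.00564936,
        1.13429113, -0.0821969 ]), 'qvel': array([-1.43696428e-03, -2.73307493e-05,  6.28377691e-04, -7.84601472e-04,
        1.55054248e-03,  8.04935291e-04, -1.76152627e-03]), 'joint_efforts': array([ 2.50787334e-04, -5.87956774e+01,  6.41950853e-01, -2.91069496e+01,
       -5.37514582e-02,  1.84401800e-02,  8.39846916e-05]), 'position': array([ 231.46097513, -580.04197339,  235.8151229 ]), 'tcp_rot': array([ 9.82020999e-01,  1.88770017e-01, -2.30701640e-04, -7.64665302e-04]), 'ft_force': array([ 0.87377377, -0.02092333, -0.15065135]), 'moment': array([0.01568131, 0.00249735, 0.05203195]), 'gripper_force': 0.0, 'width': 88.15706223696135}
top [[495.12668337   0.         311.04512394]
 [  0.         495.12668337 237.2016645 ]
 [  0.           0.           1.        ]] [[ 1.67486531e-02 -9.81579434e-01  1.90318935e-01  3.45964038e+02]
 [-9.99851921e-01 -1.71946809e-02 -6.92375269e-04 -5.46506394e+00]
 [ 3.95209468e-03 -1.90279156e-01 -9.81722070e-01  1.00378298e+03]
 [ 0.00000000e+00  0.00
[... 547 characters left out ...]
   ]] [[-7.05726571e-01 -4.65807959e-01  5.33828579e-01 -3.84406722e+00]
 [-7.08453802e-01  4.70966300e-01 -5.25627201e-01  4.96503431e+02]
 [-6.57393663e-03 -7.49141969e-01 -6.62376852e-01  7.36819900e+02]
 [ 0.00000000e+00  0.00000000e+00  0.00000000e+00  1.00000000e+00]]
step_pin [([506, 243, 51], 0.79)]
flange_plug [([508, 306, 71], 0.91)]
bush [([499, 187, 50], 0.88), ([491, 228, 11], 0.66)]
ball_gauge [([494, 120, 64], 0.89), ([402, 160, 52], 0.81), ([501, 186, 54], 0.72), ([463, 14, 43], 0.65), ([404, 101, 50], 0.57)]
step_pin_carrier [([500, 244, 16], 0.95), ([492, 185, 20], 0.38)]
delivery_rack [([496, 117, 64], 0.41)]
measuring_rack [([512, -176, 10], 0.96), ([513, 306, 72], 0.42)]
```

View pics/top0.png

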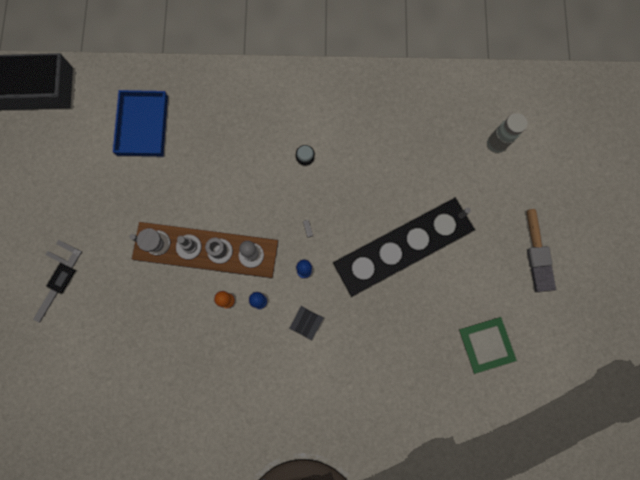

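View pics/side0.png

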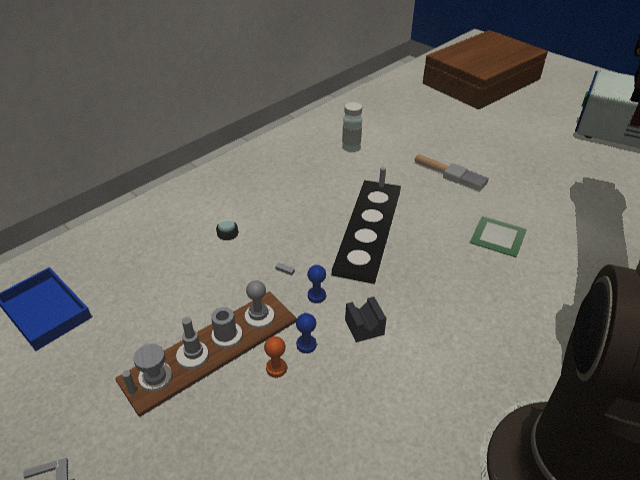

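Top view: the delivery post is at left (134,237), and from it come flange plug (150,240), step pin (187,245), bush (217,250) and ball gauge (250,253). The black rack's post is at right (464,213), with recesses at (445,225), (418,239), (391,253) and (363,268). The side view confirms this order. The blue and orange look-alikes stand off the rack.

```bash
cat > h.py <<'E'
import numpy as np, cv2
from scipy.spatial.transform import Rotation as R
from bench import arm
def snap(n,f=None):
    d=arm.snapshot(n)
    if f: cv2.imwrite(f"pics/{f}.png",d["image"][:,:,::-1])
    return d
def ray(d,uv):
    T=np.array(d["extrinsics"]);v=np.linalg.solve(d["K"],[*uv,1.]);return T[:3,3],T[:3,:3]@v
def onz(d,uv,z):
    o,v=ray(d,uv);return o+v*(z-o[2])/v[2]
def tri(obs):
    A=np.zeros((3,3));b=np.zeros(3);rs=[ray(d,uv) for d,uv in obs]
    for o,v in rs:
        v=v/np.linalg.norm(v);P=np.eye(3)-np.outer(v,v);A+=P;b+=P@o
    p=np.linalg.solve(A,b)
    return p,[round(float(np.linalg.norm(np.cross(p-o,v/np.linalg.norm(v)))),1) for o,v in rs]
def proj(d,p):
    T=np.array(d["extrinsics"]);c=T[:3,:3].T@(np.array(p,float)-T[:3,3]);q=d["K"]@c;return q[:2]/q[2]
def blobs(d,lo,amin,amax,smax=40):
    h=cv2.cvtColor(d["image"],cv2.COLOR_RGB2HSV)
    m=cv2.inRange(h,(0,0,lo),(180,smax,255))
    out=[]
    for c in cv2.findContours(m,cv2.RETR_EXTERNAL,cv2.CHAIN_APPROX_NONE)[0]:
        a=cv2.contourArea(c)
        if amin<a<amax and len(c)>=5:
            e=cv2.fitEllipse(c); out.append((np.round(e[0],1).tolist(),np.round(e[1],1).tolist(),a))
    return out
def go(p,yaw=None):
    """shift (m, tool axes) and rotvec (deg) from here to TCP p (mm), tool down with tool-y axis at yaw (rad)"""
    s=arm.get_state();r=R.from_quat(s["tcp_rot"])
    sh=r.inv().apply(np.array(p,float)-s["position"])/1000
    rv=np.zeros(3)
    if yaw is not None:
        best=None
        for k in(0,np.pi):
            y=np.array([np.cos(yaw+k),np.sin(yaw+k),0]);z=np.array([0,0,-1.])
            t=R.from_matrix(np.c_[np.cross(y,z),y,z]);w=(r.inv()*t).as_rotvec(degrees=True)
            if best is None or np.linalg.norm(w)<np.linalg.norm(best):best=w
        rv=best
    return np.round(sh,4),np.round(rv,2)
E
python3 - <<'E'
from h import *
for n in("top","side"):
    d=snap(n)
    for b in blobs(d,140,150,900): print(n,b,onz(d,b[0],10).round(1))
w=snap("wrist","wrist0");print(w["extrinsics"],R.from_quat(arm.get_state()["tcp_rot"]).as_matrix().round(3))
E
```

```text
[[ 3.70649198e-01 -8.95956761e-01 -2.44705239e-01  2.98674544e+02]
 [-9.28772938e-01 -3.57543767e-01 -9.76897328e-02 -5.53007294e+02]
 [ 3.29437896e-05  2.63484225e-01 -9.64663704e-01  3.85700162e+02]
 [ 0.00000000e+00  0.00000000e+00  0.00000000e+00  1.00000000e+00]] [[ 0.929  0.371  0.   ]
 [ 0.371 -0.929  0.   ]
 [ 0.     0.    -1.   ]]
```

Run:
```python
from h import *
D={}
for n,px in(("top",(418,239)),("side",(372,216))):
    d=snap(n);print(d["image"][px[1]-1,px[0]],d["image"][px[1]+25,px[0]])
    bl=blobs(d,115,100,900,90);D[n]=(d,bl)
    for b in bl: print(n,b,onz(d,b[0],10).round(1))
```

```text
[127 126 124] [118 113 103]
top ([375.3, 392.1], [15.2, 21.3], 106.0) [ 236.5 -135.2   10. ]
top ([86.3, 354.3], [15.1, 22.5], 157.5) [298.2 428.5  10. ]
top ([487.2, 344.3], [31.8, 32.8], 721.5) [ 330.4 -355.8   10. ]
top ([536.8, 336.8], [34.0, 46.6], 316.5) [ 346.5 -454.5   10. ]
top ([362.7, 267.8], [19.3, 19.7], 297.0) [ 477.5 -111.6   10. ]
top ([390.3, 253.0], [18.6, 19.7], 286.5) [ 508.7 -167.8   10. ]
top ([126.4, 254.3], [16.7, 31.1], 178.0) [496.7 367.6  10. ]
top ([188.1, 246.1], [20.5, 21.8], 124.5) [515.8 243.7  10. ]
top ([417.5, 238.5], [18.7, 19.7], 288.0) [ 539.7 -223.9   10. ]
top ([111.0, 233.7], [18.6, 26.6], 125.0) [538.7 402.8  10. ]
top ([444.4, 224.1], [18.1, 19.4], 273.0) [ 570.9 -280.    10. ]
top ([506.6, 208.9], [12.7, 26.0], 110.0) [ 605.4 -410.    10. ]
top ([260.1, 74.0], [19.3, 41.5], 347.0) [899.5 111.1  10. ]
[179 174 167] [131 127 121]
```

```bash
python3 -m handwheel '0 0 0 0 0 0 0' 20
python3 - <<'E'
from h import *
w=arm.snapshot("wrist");print(w["K"])
E
```

```text
time: 1.13
position: [231.7, -580.5, 236.6]
tcp_rot: [0.982, 0.189, 0.0, 0.0]
ft_force: [-0.2, -0.2, -0.8]
width: 87.6
gripper_force: 0.0
[[356.01281742   0.         313.56041642]
 [  0.         356.01281742 244.51113679]
 [  0.           0.           1.        ]]
```

Run:
```python
from h import *
print(go([524,-196,260],np.radians(29)))
print(R.from_rotvec([0,0,30],degrees=True).as_matrix().round(2))
```

```text
(array([ 0.414 , -0.2488, -0.0233]), array([ 0.000e+00, -1.000e-02,  8.276e+01]))
[[ 0.87 -0.5   0.  ]
 [ 0.5   0.87  0.  ]
 [ 0.    0.    1.  ]]
```

```bash
python3 -m handwheel '0.04 -0.024 -0.01 0 0 0 0;0.08 -0.048 -0.02 0 0 0 0;0.11 -0.066 -0.023 0 0 0 0;0.14 -0.084 -0.023 0 0 0 0;0.17 -0.102 -0.023 0 0 0 0' >/dev/null
python3 -m handwheel '0.034 -0.02 0 0 0 0 0;0.068 -0.04 0 0 0 0 0;0.102 -0.06 0 0 0 0 0;0.136 -0.08 0 0 0 0 0;0.17 -0.102 0 0 0 0 0' >/dev/null
python3 -m handwheel '0.03 -0.018 0 0 0 -7 0;0.06 -0.036 0 0 0 -14 0;0.074 -0.045 0 0 0 -21 0;0.074 -0.045 0 0 0 -28 0;0.074 -0.045 0 0 0 -35 0' >/dev/null
python3 -m handwheel '0 0 0 0 0 -7 0;0 0 0 0 0 -14 0;0 0 0 0 0 -21 0;0 0 0 0 0 -28 0;0 0 0 0 0 -35 0' >/dev/null
python3 -m handwheel '0 0 0 0 0 -7 0;0 0 0 0 0 -14 0;0 0 0 0 0 -21 0;0 0 0 0 0 -27 0;0 0 0 0 0 -27 0'
python3 - <<'E'
from h import *
print(go([524,-196,260],np.radians(29)),arm.get_state()["q"].round(2))
w=snap("wrist","w1")
for p in[(477.5,-111.6,10),(508.7,-167.8,10),(539.7,-223.9,10),(570.9,-280,10)]: print(proj(w,p).round(0))
for b in blobs(w,110,300,5000,90): print(b,onz(w,b[0],10).round(1))
E
```

```text
time: 3.27
position: [523.8, -195.9, 259.7]
tcp_rot: [0.507, 0.862, 0.0, 0.0]
ft_force: [0.6, 0.1, -0.3]
width: 87.8
gripper_force: 0.0
(array([-0.0002,  0.0001, -0.0003]), array([0.  , 0.  , 0.02])) [ 0.69  0.33 -0.54  1.7   0.18  1.16  0.61]
[313. 124.]
[313. 185.]
[313. 241.]
[313. 293.]
```

View pics/w1.png

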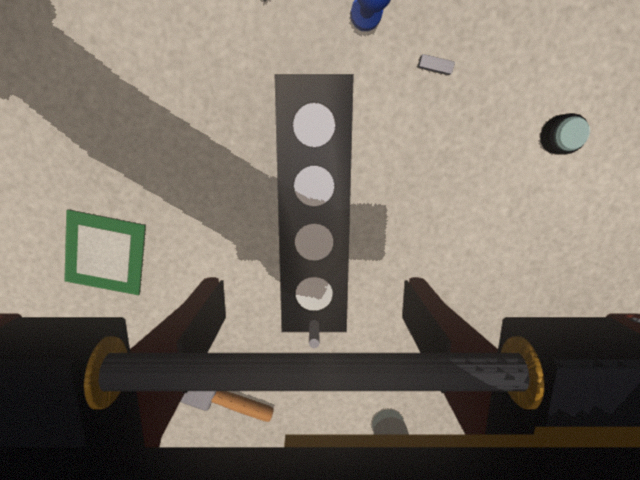

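The wrist view shows the four recesses at (314,125), (314,186), (314,242) and (314,293). They fall within 1 px of where the top-view fit predicts. The rack's far end is at the top and its post is at (314,335).

Next I refine the fit, triangulate the heights, and go to the delivery rack.

Run:
```python
from h import *
w=arm.snapshot("wrist");t=arm.snapshot("top");s=arm.snapshot("side")
P=[]
def cen(d,uv,r,thr):
    g=cv2.cvtColor(d["image"],cv2.COLOR_RGB2GRAY);u,v=np.round(uv).astype(int)
    m=(g>thr).astype(np.uint8);m2=np.zeros_like(m);cv2.circle(m2,(u,v),r,1,-1)
    c=max(cv2.findContours(m*m2,cv2.RETR_EXTERNAL,cv2.CHAIN_APPROX_NONE)[0],key=cv2.contourArea)
    return cv2.fitEllipse(cv2.convexHull(c))[:2]
for p in[(570.9,-280,10),(539.7,-223.9,10),(508.7,-167.8,10),(477.5,-111.6,10)]:
    o=[(d,cen(d,proj(d,p),r,th)) for d,r,th in((w,26,85),(t,13,85),(s,16,90))]
    q=[onz(d,c[0],10)[:2].round(1) for d,c in o]
    print(q,[np.round(c[1]) for d,c in o],[ (x[0].round(1),x[1]) for x in [tri([(d,c[0]) for d,c in o])]])
print(go([505,206,290],np.radians(-5)))
```

```text
[array([ 571.9, -280.8]), array([ 571. , -279.2]), array([ 573.3, -284.3])] [array([34., 37.]), array([ 5., 22.]), array([11., 20.])] [(array([ 570.1, -278.6,   14.9]), [0.8, 0.8, 0.8])]
[array([ 540.3, -224.2]), array([ 539.9, -224. ]), array([ 541.5, -227.1])] [array([37., 39.]), array([20., 21.]), array([12., 21.])] [(array([ 539.4, -223.5,   13.3]), [0.5, 0.3, 0.5])]
[array([ 508.9, -167.5]), array([ 508.5, -167.3]), array([ 510.1, -170.1])] [array([41., 41.]), array([21., 22.]), array([13., 22.])] [(array([ 508.3, -167.2,   12.8]), [0.5, 0.4, 0.4])]
[array([ 477.8, -111.7]), array([ 477.5, -111.7]), array([ 479. , -114.8])] [array([43., 46.]), array([22., 23.]), array([15., 23.])] [(array([ 477.3, -111.8,   12.9]), [0.5, 0.5, 0.5])]
(array([ 0.3619,  0.1756, -0.0304]), array([0.000e+00, 1.000e-02, 3.357e+01]))
```

```bash
python3 -m handwheel '0.036 0.017 -0.01 0 0 0 0;0.072 0.035 -0.02 0 0 0 0;0.108 0.052 -0.03 0 0 0 0;0.144 0.07 -0.03 0 0 0 0;0.181 0.088 -0.03 0 0 0 0' >/dev/null
python3 -m handwheel '0.036 0.017 0 0 0 0 0;0.072 0.035 0 0 0 0 0;0.108 0.052 0 0 0 0 0;0.144 0.07 0 0 0 0 0;0.181 0.088 0 0 0 0 0' >/dev/null
python3 -m handwheel '0 0 0 0 0 7 0;0 0 0 0 0 14 0;0 0 0 0 0 21 0;0 0 0 0 0 28 0;0 0 0 0 0 33.6 0' >/dev/null
python3 -m handwheel '0 0 0 0 0 0 0;0 0 0 0 0 0 0'
python3 - <<'E'
from h import *
w=snap("wrist","w2")
for n in["flange_plug","step_pin","bush","ball_gauge","bush_carrier"]:
    for r in arm.look_for("wrist",n): print(n,np.round(r["position"]),round(r["confidence"],2),proj(w,r["position"]).round())
E
```

```text
time: 4.88
position: [503.9, 206.5, 289.7]
tcp_rot: [0.736, 0.677, 0.0, 0.0]
ft_force: [0.3, -0.0, -0.6]
width: 87.9
gripper_force: 0.0
flange_plug [521. 301.  71.] 0.92 [323. 123.]
step_pin [520. 243.  58.] 0.82 [326. 181.]
bush [508. 183.  64.] 0.64 [319. 239.]
ball_gauge [410.  98.  64.] 0.78 [240. 316.]
ball_gauge [412. 164.  66.] 0.78 [233. 262.]
ball_gauge [503. 122.  78.] 0.61 [319. 297.]
ball_gauge [470.  17.  14.] 0.61 [300. 351.]
```

View pics/w2.png

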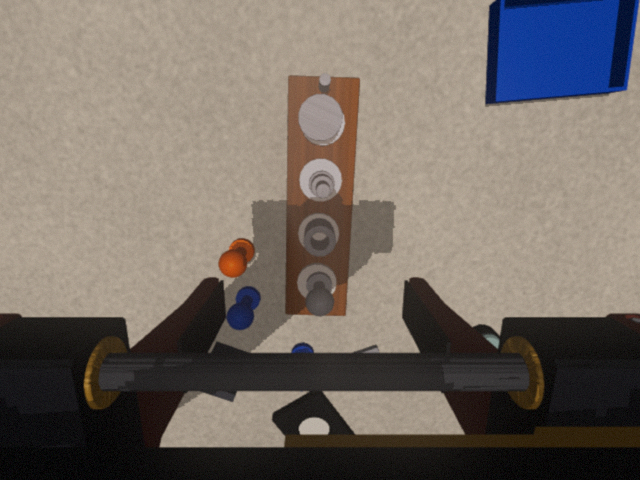

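The wrist view shows the row from the post at (325,80): flange disc (321,118), step pin tip (322,188), bush bore (319,238), ball (319,300). I enlarge the same row in the wrist, top and side views to get exact pixels.

Run:
```python
import cv2,numpy as np
w=cv2.imread("pics/w2.png")[70:330,260:380]
t=cv2.imread("pics/top0.png")[215:285,125:285]; s=cv2.imread("pics/side0.png")[270:410,110:300]
w=cv2.resize(w,None,fx=2.3,fy=2.3,interpolation=2)           # 276x598
t=cv2.resize(t,None,fx=3.2,fy=3.2,interpolation=2) #512x224
s=cv2.resize(s,None,fx=2.6,fy=2.6,interpolation=2) #494x364
o=np.zeros((598,790,3),np.uint8);o[:598,:276]=w;o[:224,278:790]=t;o[226:590,278:772]=s
o=np.clip(o*1.5,0,255).astype(np.uint8)
cv2.imwrite("pics/crop1.png",o)
```

```text
(no output)
```

View pics/crop1.png

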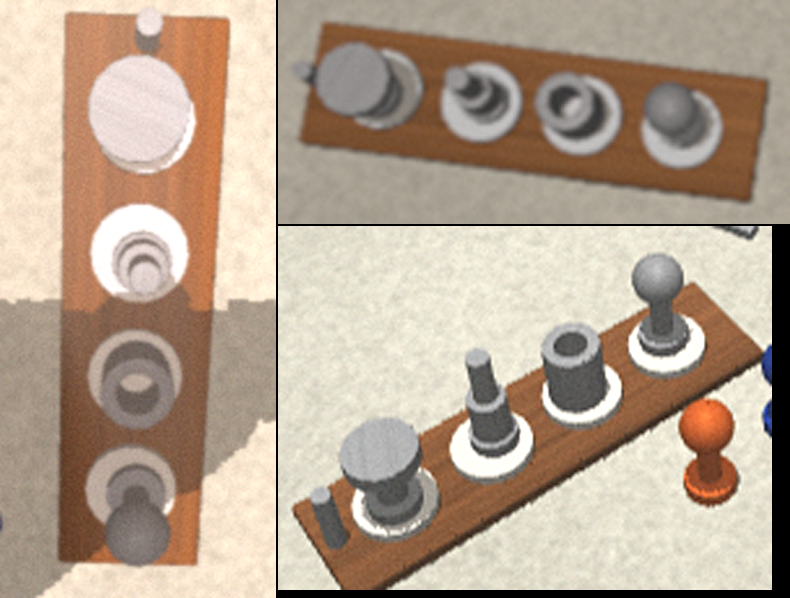

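```bash
cat > m.py <<'E'
from h import *
import pickle
w=arm.snapshot("wrist");t=arm.snapshot("top");s=arm.snapshot("side")
f=lambda p,o,k,a:((np.array(p)-a+.5)/k-.5+o)
obs={"flange":((139,106),(354,79),(379,449),70),"pin":((144,275),(459,78),(478,356),93),"bush":((138,387),(567,101),(572,340),63),"ball":((138,531),(671,107),(657,279),74),
"pin_car":((140,254),(480,101),(491,444),18),"bush_car":((135,376),(580,114),(581,390),18)}
for n,(a,b,c,z) in obs.items():
    O=[(w,f(a,(260,70),2.3,(0,0))),(t,f(b,(125,215),3.2,(278,0))),(s,f(c,(110,270),2.6,(278,226)))]
    p,e=tri(O);print(n,p.round(1),e,z,"|",[onz(d,u,z)[:2].round(1) for d,u in O])
E
python3 m.py
```

```text
flange [518.2 306.3  69. ] [1.7, 0.8, 1.1] 70 | [array([519.1, 307.7]), array([517.3, 305.5]), array([517.3, 305.6])]
pin [515.  237.2  92.8] [1.7, 0.6, 1.2] 93 | [array([515.3, 239. ]), array([514.8, 236.6]), array([515., 236.])]
bush [508.1 179.7  63.2] [3.6, 1.2, 2.8] 63 | [array([508.9, 183.2]), array([507.4, 178.7]), array([509.2, 176.5])]
ball [502.9 114.2  73.9] [0.4, 0.3, 0.7] 74 | [array([503.2, 114.6]), array([503. , 114.5]), array([502.6, 113.6])]
pin_car [514.4 241.5  17.6] [0.9, 1.0, 0.9] 18 | [array([515.2, 241.1]), array([514.2, 242.3]), array([513.3, 241.1])]
bush_car [506.9 178.1  19.2] [0.7, 0.6, 0.8] 18 | [array([507.6, 177.9]), array([507. , 178.9]), array([507.3, 176.9])]
```

Heights agree with the text: 69, 93, 63 and 74 against 70, 93, 63 and 74. The row runs at 83.7°, so the jaws close at yaw -6.3°. Flange plug first.

```bash
python3 -c "
from h import *
print(go([518.2,306.3,130],np.radians(-6.3)))"
```

```text
(array([0.1009, 0.0057, 0.1596]), array([-0.  , -0.  ,  1.47]))
```

```bash
python3 -m handwheel '0.03 0.002 0.02 0 0 1.5 0;0.06 0.004 0.05 0 0 1.5 0;0.09 0.006 0.08 0 0 1.5 0;0.101 0.006 0.115 0 0 1.5 0;0.101 0.006 0.15 0 0 1.5 0' >/dev/null
python3 -m handwheel '0 0 0.01 0 0 0 0;0 0 0.01 0 0 0 0'
python3 -c "
from h import *
print(go([518.2,306.3,59],np.radians(-6.3)))"
```

```text
time: 5.92
position: [517.0, 305.1, 126.7]
tcp_rot: [0.745, 0.667, -0.003, -0.001]
ft_force: [-0.6, -0.4, 0.4]
width: 88.2
gripper_force: 0.0
(array([0.0016, 0.0014, 0.0677]), array([-0.27,  0.21, -0.02]))
```

```bash
python3 -m handwheel '0 0 0 0 0 0 0;0 0 0 0 0 0 0' | head -2
python3 -c "
from h import *
print(go([518.2,306.3,59],np.radians(-6.3)))"
```

```text
time: 6.08
position: [519.8, 306.7, 132.0]
(array([-0.0007, -0.0018,  0.073 ]), array([ 0.15, -0.1 , -0.1 ]))
```

```bash
python3 -m handwheel '0 -0.001 0.02 0 0 0 0;0 -0.001 0.04 0 0 0 0;0 -0.001 0.06 0 0 0 0;0 -0.001 0.071 0 0 0 0;0 -0.001 0.071 0 0 0 0' >/dev/null
python3 -m handwheel '0 0 0 0 0 0 0;0 0 0 0 0 0 0;0 0 0 0 0 0 0'
python3 -c "
from h import *
print(go([518.2,306.3,59],np.radians(-6.3)))"
```

```text
time: 6.75
position: [518.4, 307.1, 60.3]
tcp_rot: [0.745, 0.667, 0.001, 0.0]
ft_force: [1.2, -0.2, -0.6]
width: 87.5
gripper_force: 0.0
(array([-0.0008, -0.0001,  0.0013]), array([ 0.12, -0.08, -0.05]))
```

```bash
python3 -m handwheel '-0.0008 0 0.001 0 0 0 0.2;-0.0008 0 0.001 0 0 0 0.4;-0.0008 0 0.001 0 0 0 0.7;-0.0008 0 0.001 0 0 0 1;-0.0008 0 0.001 0 0 0 1' 30 >/dev/null
python3 -m handwheel '0 0 0 0 0 0 1;0 0 0 0 0 0 1;0 0 0 0 0 0 1;0 0 0 0 0 0 1;0 0 0 0 0 0 1' 30
```

```text
time: 7.58
position: [517.6, 305.7, 57.6]
tcp_rot: [0.745, 0.667, 0.0, 0.0]
ft_force: [0.8, -0.5, -0.1]
width: 42.4
gripper_force: 30.0
```

```bash
python3 -m handwheel '0 0 -0.02 0 0 0 1;0 0 -0.05 0 0 0 1;0 0 -0.085 0 0 0 1;0 0 -0.12 0 0 0 1;0 0 -0.15 0 0 0 1' >/dev/null
python3 -m handwheel '0 0 0 0 0 0 1;0 0 0 0 0 0 1'
python3 -c "
from h import *
print(go([571.1,-279.8,208],np.radians(29)))"
```

```text
time: 8.17
position: [517.9, 306.1, 209.0]
tcp_rot: [0.745, 0.667, 0.001, 0.0]
ft_force: [0.5, -0.3, -2.0]
width: 42.0
gripper_force: 30.0
(array([-5.765e-01,  1.177e-01,  5.000e-04]), array([  0.16,  -0.04, -35.35]))
```

```bash
python3 -m handwheel '-0.02 0.004 0 0 0 0 1;-0.055 0.011 0 0 0 0 1;-0.09 0.018 0 0 0 0 1;-0.13 0.0265 0 0 0 0 1;-0.17 0.0347 0 0 0 0 1' >/dev/null
python3 -m handwheel '-0.04 0.0082 0 0 0 0 1;-0.08 0.0163 0 0 0 0 1;-0.12 0.0245 0 0 0 0 1;-0.16 0.0327 0 0 0 0 1;-0.2 0.0408 0 0 0 0 1' >/dev/null
python3 -m handwheel '-0.04 0.0082 0 0 0 0 1;-0.08 0.0163 0 0 0 0 1;-0.12 0.0245 0 0 0 0 1;-0.16 0.0327 0 0 0 0 1;-0.18 0.0368 0 0 0 0 1' >/dev/null
python3 -m handwheel '-0.018 0.004 0 0 0 -5 1;-0.027 0.0054 0 0 0 -12 1;-0.027 0.0054 0 0 0 -19 1;-0.027 0.0054 0 0 0 -26 1;-0.027 0.0054 0 0 0 -33 1' >/dev/null
python3 -m handwheel '0 0 0 0 0 -2.3 1;0 0 0 0 0 -2.3 1;0 0 0 0 0 -2.3 1'
python3 -c "
from h import *
print(go([571.1,-279.8,100],np.radians(29)))"
```

```text
time: 10.08
position: [569.7, -280.6, 205.6]
tcp_rot: [0.509, 0.861, -0.0, -0.002]
ft_force: [-0.1, 0.1, -2.8]
width: 42.2
gripper_force: 30.0
(array([-0.0003,  0.0018,  0.1056]), array([-0.1 , -0.15, -0.15]))
```

```bash
python3 -m handwheel '0 0.001 0.03 0 0 0 1;0 0.0015 0.06 0 0 0 1;0 0.0015 0.09 0 0 0 1;0 0.0015 0.105 0 0 0 1;0 0.0015 0.105 0 0 0 1' >/dev/null
python3 -m handwheel '0 0 0 0 0 0 1;0 0 0 0 0 0 1;0 0 0 0 0 0 1;0 0 0 0 0 0 1'
python3 -c "
from h import *
print(go([571.1,-279.8,51],np.radians(29)))
snap('wrist','w3')"
```

```text
time: 10.83
position: [572.8, -280.3, 104.2]
tcp_rot: [0.508, 0.861, 0.0, 0.001]
ft_force: [1.0, 0.6, -2.3]
width: 42.2
gripper_force: 30.0
(array([ 0.0014, -0.0013,  0.0532]), array([ 0.07,  0.12, -0.06]))
```

View pics/w3.png

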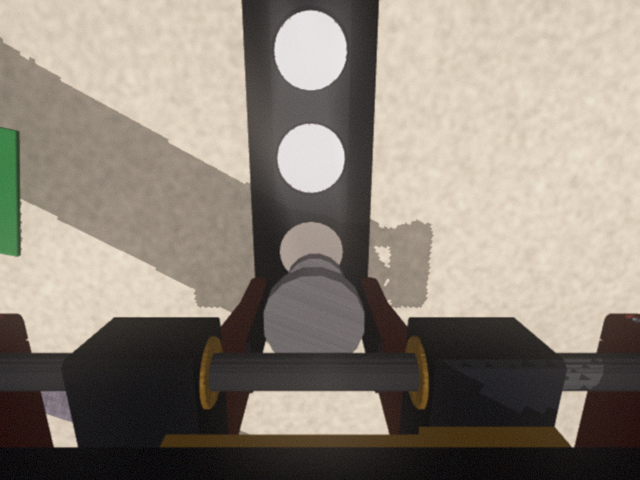

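The wrist view shows the flange disc at column 314 and the recesses at column 311. The plug therefore sits about 2 mm off in +y, which agrees with the computed correction.

```bash
python3 -m handwheel '0.001 -0.0015 0.015 0 0 0 1;0.001 -0.0015 0.03 0 0 0 1;0.001 -0.0015 0.04 0 0 0 1;0.001 -0.0015 0.045 0 0 0 1;0.001 -0.0015 0.045 0 0 0 1' >/dev/null
python3 -m handwheel '0 0 0 0 0 0 1;0 0 0 0 0 0 1;0 0 0 0 0 0 1;0 0 0 0 0 0 1'
python3 -c "
from h import *
print(go([571.1,-279.8,51],np.radians(29)))"
```

```text
time: 11.63
position: [570.6, -280.0, 58.3]
tcp_rot: [0.508, 0.861, 0.0, 0.001]
ft_force: [-0.2, -0.3, -2.6]
width: 42.5
gripper_force: 30.0
(array([-0.    ,  0.0005,  0.0073]), array([ 0.04,  0.05, -0.04]))
```

Go down slowly and watch the force for contact.

```bash
python3 -m handwheel '0 0 0.002 0 0 0 1;0 0 0.004 0 0 0 1;0 0 0.006 0 0 0 1;0 0 0.0075 0 0 0 1;0 0 0.0075 0 0 0 1'
python3 -m handwheel '0 0 0 0 0 0 1;0 0 0 0 0 0 1;0 0 0 0 0 0 1'
```

```text
time: 12.05
position: [570.1, -279.8, 49.8]
tcp_rot: [0.508, 0.861, -0.0, -0.0]
ft_force: [-0.0, 0.5, -1.6]
width: 42.2
gripper_force: 30.0
time: 12.3
position: [570.2, -279.8, 50.1]
tcp_rot: [0.508, 0.861, 0.0, -0.0]
ft_force: [0.3, -0.1, -2.4]
width: 42.1
gripper_force: 30.0
```

```bash
python3 -m handwheel '0 0 0.001 0 0 0 1;0 0 0.0015 0 0 0 1;0 0 0.0015 0 0 0 1;0 0 0.0015 0 0 0 1'
python3 -m handwheel '0 0 0 0 0 0 0.9;0 0 0 0 0 0 0.8;0 0 0 0 0 0 0.7;0 0 0 0 0 0 0.5;0 0 0 0 0 0 0.3' >/dev/null
python3 -m handwheel '0 0 0 0 0 0 0.1;0 0 0 0 0 0 0;0 0 0 0 0 0 0;0 0 0 0 0 0 0;0 0 0 0 0 0 0'
python3 -m handwheel '0 0 -0.02 0 0 0 0;0 0 -0.05 0 0 0 0;0 0 -0.085 0 0 0 0;0 0 -0.12 0 0 0 0;0 0 -0.15 0 0 0 0' >/dev/null
python3 -m handwheel '0 0 0 0 0 0 0;0 0 0 0 0 0 0;0 0 0 0 0 0 0'
python3 -c "
from h import *
print(go([515,238,205],np.radians(-6.3)))
snap('top','t2');snap('wrist','w4')"
```

```text
time: 12.63
position: [570.5, -280.1, 49.6]
tcp_rot: [0.508, 0.861, -0.0, 0.001]
ft_force: [-1.9, -0.5, 4.8]
width: 42.4
gripper_force: 30.0
time: 13.47
position: [570.2, -279.9, 48.6]
tcp_rot: [0.508, 0.861, 0.0, -0.0]
ft_force: [1.1, 0.6, -0.3]
width: 80.6
gripper_force: 0.0
time: 14.13
position: [569.7, -279.9, 198.0]
tcp_rot: [0.508, 0.861, -0.0, -0.0]
ft_force: [0.1, 0.7, -0.0]
width: 87.9
gripper_force: 0.0
(array([ 0.4796,  0.2029, -0.007 ]), array([-5.000e-02, -1.000e-02,  3.526e+01]))
```

View pics/w4.png

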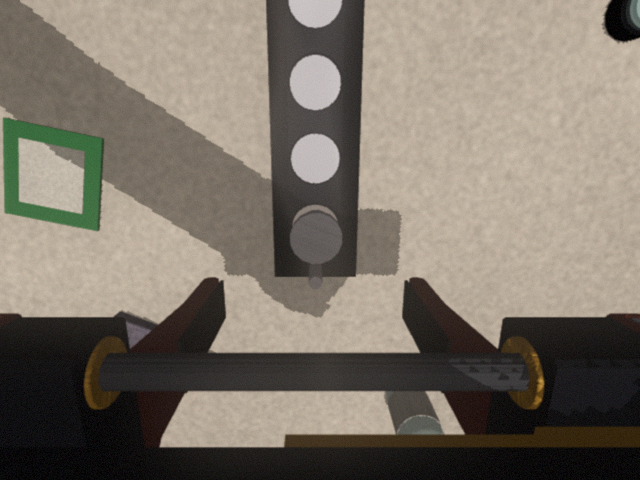

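Flange plug is seated in recess 1 at (316,236): it was lowered until 4.8 N of contact and its disc is centred on the row. Next is the step pin.

```bash
python3 -m handwheel '0.02 0.0085 0 0 0 0 0;0.055 0.0233 0 0 0 0 0;0.09 0.0381 0 0 0 0 0;0.127 0.0537 0 0 0 0 0;0.164 0.0694 0 0 0 0 0' >/dev/null
python3 -m handwheel '0.037 0.0157 0 0 0 0 0;0.074 0.0313 0 0 0 0 0;0.111 0.047 0 0 0 0 0;0.148 0.0626 0 0 0 0 0;0.185 0.0783 0 0 0 0 0' >/dev/null
python3 -m handwheel '0.037 0.0157 0 0 0 6 0;0.074 0.0313 0 0 0 12 0;0.111 0.047 0 0 0 18 0;0.1306 0.0552 0 0 0 25 0;0.1306 0.0552 0 0 0 32 0' >/dev/null
python3 -m handwheel '0 0 0.02 0 0 3.3 0;0 0 0.05 0 0 3.3 0;0 0 0.07 0 0 3.3 0;0 0 0.07 0 0 3.3 0;0 0 0.07 0 0 3.3 0' >/dev/null
python3 -m handwheel '0 0 0 0 0 0 0;0 0 0 0 0 0 0;0 0 0 0 0 0 0'
python3 - <<'E'
from h import *
print(go([515,237.5,75],np.radians(-6.3)))
snap("wrist","w5")
E
```

```text
time: 16.15
position: [516.2, 238.3, 129.9]
tcp_rot: [0.745, 0.667, 0.001, 0.0]
ft_force: [0.2, 0.8, 1.0]
width: 87.5
gripper_force: 0.0
(array([-0.001 , -0.0012,  0.0549]), array([ 0.1 , -0.06, -0.06]))
```

View pics/w5.png

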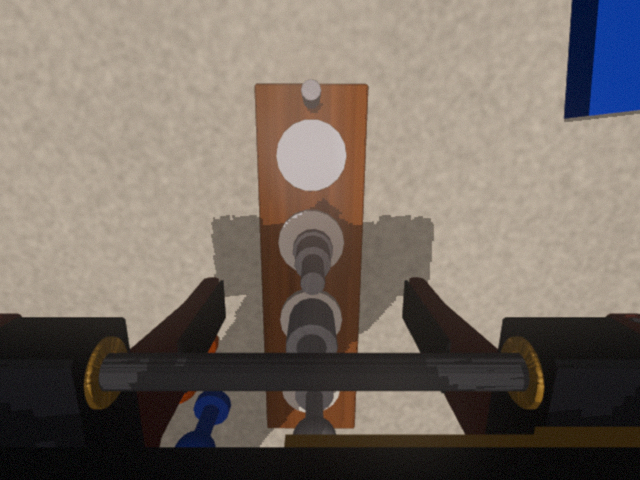

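Pin tip at (312,283), bush top ring centre near (311,343), emptied flange carrier at (311,155). I compare these with the earlier values.

```bash
python3 - <<'E'
from h import *
w=arm.snapshot("wrist")
print(onz(w,(312.5,283),93),onz(w,(311,343),63),onz(w,(311,155),18))
E
python3 -m handwheel '-0.001 -0.001 0.015 0 0 0 0;-0.001 -0.001 0.03 0 0 0 0;-0.001 -0.001 0.04 0 0 0 0;-0.001 -0.001 0.04 0 0 0 0;-0.001 -0.001 0.04 0 0 0 0' >/dev/null
python3 -m handwheel '0 0 0 0 0 0 0;0 0 0 0 0 0 0;0 0 0 0 0 0 0;0 0 0 0 0 0 0'
python3 - <<'E'
from h import *
print(go([515,237.5,75],np.radians(-6.3)))
E
```

```text
[515.67050264 238.0458181   93.        ] [508.4443278  183.22855387  63.        ] [522.05691633 305.52219641  18.        ]
time: 17.0
position: [514.7, 237.3, 89.2]
tcp_rot: [0.745, 0.667, 0.0, 0.0]
ft_force: [-0.8, 0.1, 0.8]
width: 88.0
gripper_force: 0.0
(array([0.0003, 0.0003, 0.0142]), array([ 0.05, -0.02, -0.04]))
```

```bash
python3 -m handwheel '0 0 0.01 0 0 0 0;0 0 0.0137 0 0 0 0.2;0 0 0.0137 0 0 0 0.4;0 0 0.0137 0 0 0 0.6;0 0 0.0137 0 0 0 0.8' 30 | head -2
python3 -m handwheel '0 0 0 0 0 0 1;0 0 0 0 0 0 1;0 0 0 0 0 0 1;0 0 0 0 0 0 1;0 0 0 0 0 0 1' 30 >/dev/null
python3 -m handwheel '0 0 0 0 0 0 1;0 0 0 0 0 0 1;0 0 0 0 0 0 1;0 0 0 0 0 0 1;0 0 0 0 0 0 1' 30
```

```text
time: 17.42
position: [514.3, 237.2, 74.8]
time: 18.25
position: [514.3, 237.1, 74.8]
tcp_rot: [0.745, 0.667, -0.0, -0.0]
ft_force: [0.6, 0.1, -0.0]
width: 12.8
gripper_force: 30.0
```

```bash
python3 -m handwheel '0 0 -0.02 0 0 0 1;0 0 -0.05 0 0 0 1;0 0 -0.085 0 0 0 1;0 0 -0.12 0 0 0 1;0 0 -0.14 0 0 0 1' >/dev/null
python3 -m handwheel '0 0 0 0 0 0 1;0 0 0 0 0 0 1;0 0 0 0 0 0 1'
python3 -c "
from h import *
print(go([540,-223.9,215],np.radians(29)))"
```

```text
time: 18.92
position: [513.7, 236.4, 213.6]
tcp_rot: [0.745, 0.667, -0.001, -0.0]
ft_force: [0.5, 0.1, -1.3]
width: 13.0
gripper_force: 30.0
(array([-0.4546,  0.077 , -0.0009]), array([ -0.11,   0.05, -35.35]))
```

```bash
python3 -m handwheel '-0.02 0.0034 0 0 0 0 1;-0.055 0.0093 0 0 0 0 1;-0.09 0.0152 0 0 0 0 1;-0.13 0.022 0 0 0 0 1;-0.17 0.0288 0 0 0 0 1' >/dev/null
python3 -m handwheel '-0.04 0.0068 0 0 0 0 1;-0.08 0.0136 0 0 0 0 1;-0.12 0.0203 0 0 0 0 1;-0.16 0.0271 0 0 0 0 1;-0.2 0.0339 0 0 0 0 1' >/dev/null
python3 -m handwheel '-0.035 0.006 0 0 0 -5 1;-0.07 0.012 0 0 0 -12 1;-0.0845 0.0143 0 0 0 -19 1;-0.0845 0.0143 0 0 0 -26 1;-0.0845 0.0143 0 0 0 -33 1' >/dev/null
python3 -m handwheel '0 0 0.02 0 0 -2.3 1;0 0 0.05 0 0 -2.3 1;0 0 0.08 0 0 -2.3 1;0 0 0.09 0 0 -2.3 1;0 0 0.09 0 0 -2.3 1' >/dev/null
python3 -m handwheel '0 0 0 0 0 0 1;0 0 0 0 0 0 1;0 0 0 0 0 0 1'
python3 -c "
from h import *
print(go([540,-223.9,72],np.radians(29)))"
```

```text
time: 20.83
position: [541.8, -223.2, 126.5]
tcp_rot: [0.508, 0.862, 0.0, 0.001]
ft_force: [0.4, -0.7, -1.6]
width: 12.6
gripper_force: 30.0
(array([ 0.0004, -0.002 ,  0.0545]), array([ 0.09,  0.11, -0.03]))
```

```bash
python3 -m handwheel '0.0004 -0.0015 0.015 0 0 0 1;0.0004 -0.0015 0.03 0 0 0 1;0.0004 -0.0015 0.045 0 0 0 1;0.0004 -0.0015 0.05 0 0 0 1;0.0004 -0.0015 0.05 0 0 0 1' >/dev/null
python3 -m handwheel '0 0 0 0 0 0 1;0 0 0 0 0 0 1;0 0 0 0 0 0 1;0 0 0 0 0 0 1' | head -4
python3 -c "
from h import *
print(go([540,-223.9,68],np.radians(29)))"
```

```text
time: 21.58
position: [539.7, -223.7, 75.8]
tcp_rot: [0.508, 0.861, 0.0, 0.001]
ft_force: [0.1, 0.2, -1.8]
(array([-0.0003,  0.0001,  0.0078]), array([ 0.05,  0.07, -0.04]))
```

```bash
python3 -m handwheel '0 0 0.003 0 0 0 1;0 0 0.005 0 0 0 1;0 0 0.007 0 0 0 1;0 0 0.008 0 0 0 1;0 0 0.008 0 0 0 1' | sed -n 2,4p
python3 -m handwheel '0 0 0.0005 0 0 0 1;0 0 0.001 0 0 0 1;0 0 0.001 0 0 0 1;0 0 0.001 0 0 0 1' | sed -n 2,4p
```

```text
position: [539.2, -223.4, 66.9]
tcp_rot: [0.508, 0.861, -0.0, -0.0]
ft_force: [-0.2, -0.2, -0.9]
position: [539.3, -223.4, 66.8]
tcp_rot: [0.508, 0.861, -0.0, 0.0]
ft_force: [-3.5, 0.4, 8.6]
```

```bash
python3 -m handwheel '0 0 -0.0005 0 0 0 0.95;0 0 -0.0005 0 0 0 0.9;0 0 -0.0005 0 0 0 0.8;0 0 -0.0005 0 0 0 0.6;0 0 -0.0005 0 0 0 0.4' >/dev/null
python3 -m handwheel '0 0 0 0 0 0 0.2;0 0 0 0 0 0 0.2;0 0 0 0 0 0 0.2;0 0 0 0 0 0 0.2;0 0 0 0 0 0 0.2' | sed -n 4,6p
python3 -m handwheel '0 0 -0.02 0 0 0 0.2;0 0 -0.05 0 0 0 0.1;0 0 -0.085 0 0 0 0;0 0 -0.12 0 0 0 0;0 0 -0.135 0 0 0 0' >/dev/null
python3 -m handwheel '0 0 0 0 0 0 0;0 0 0 0 0 0 0;0 0 0 0 0 0 0' | head -2
python3 -c "
from h import *
print(go([508.2,180,200],np.radians(-6.3)))
snap('wrist','w6')"
```

```text
ft_force: [0.1, -0.2, -0.7]
width: 60.8
gripper_force: 0.0
time: 23.83
position: [538.5, -223.5, 200.3]
(array([0.3677, 0.1688, 0.0005]), array([-0.08, -0.04, 35.25]))
```

View pics/w6.png

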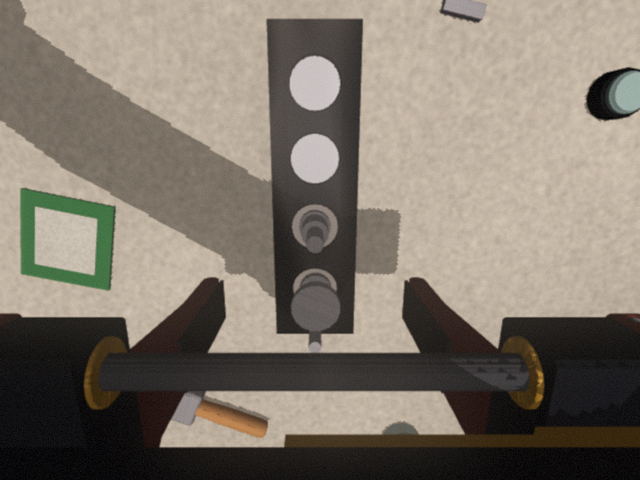

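Step pin is seated upright in recess 2 at (315,228). For the bush I first stop with the camera straight above it, to settle the y spread between views.

```bash
python3 -m handwheel '0.02 0.0092 0 0 0 0 0;0.055 0.0253 0 0 0 0 0;0.09 0.0414 0 0 0 0 0;0.127 0.058 0 0 0 0 0;0.164 0.0754 0 0 0 0 0' >/dev/null
python3 -m handwheel '0.035 0.016 0 0 0 7 0;0.07 0.032 0 0 0 14 0;0.105 0.048 0 0 0 21 0;0.14 0.064 0 0 0 28 0;0.14 0.064 0 0 0 35 0' >/dev/null
python3 -m handwheel '0 0 0 0 0 0 0;0 0 0 0 0 0 0;0 0 0 0 0 0 0;0 0 0 0 0 0 0' | head -2
python3 - <<'E'
from h import *
w=snap("wrist","w7");print(go([508.2,180,100],np.radians(-6.3)),np.array(w["extrinsics"])[:3,3].round())
i=w["image"];u,v=proj(w,[508.2,180,63]).round().astype(int);print(u,v)
c=i[max(v-75,0):v+75,u-100:u+100];cv2.imwrite("pics/w7c.png",cv2.resize(np.clip(c*1.5,0,255).astype(np.uint8),None,fx=4,fy=4,interpolation=2)[:,:,::-1])
E
```

```text
time: 25.05
position: [514.1, 108.2, 200.8]
(array([ 0.071 , -0.0119,  0.101 ]), array([-0.04,  0.04,  1.46])) [521. 181. 350.]
298 149
```

View pics/w7c.png

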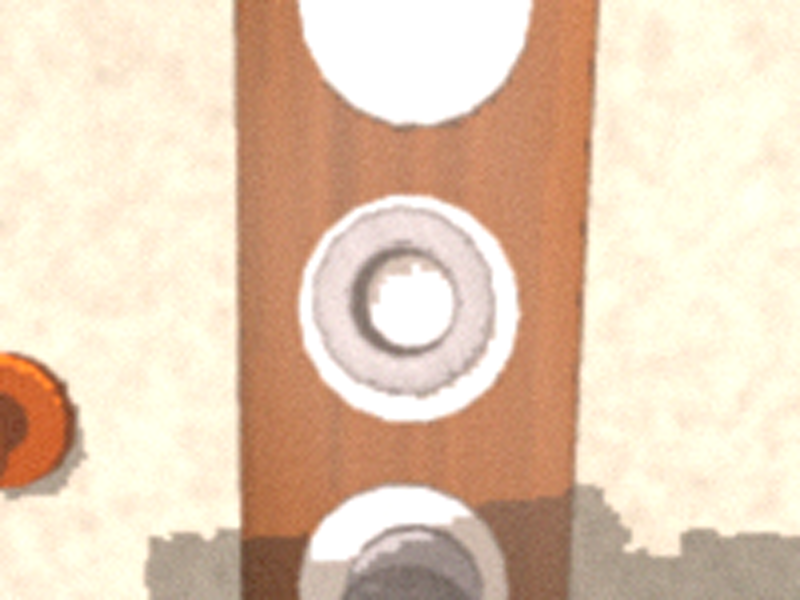

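From straight above, the bush top centre is within 1 px of (508.2,180), so I take (509,180).

```bash
python3 -m handwheel '0.025 -0.0037 0 0 0 1.4 0;0.05 -0.0075 0.02 0 0 1.4 0;0.071 -0.0112 0.05 0 0 1.4 0;0.071 -0.0112 0.08 0 0 1.4 0;0.071 -0.0112 0.1 0 0 1.4 0' >/dev/null
python3 -m handwheel '0 0 0.01 0 0 0 0;0 0 0.01 0 0 0 0;0 0 0.01 0 0 0 0;0 0 0.01 0 0 0 0' | head -2
python3 - <<'E'
from h import *
print(go([509,179.8,43],np.radians(-6.3)))
E
```

```text
time: 25.85
position: [509.9, 181.5, 92.8]
(array([-0.0018, -0.0008,  0.0497]), array([ 0.1 , -0.05,  0.04]))
```

```bash
python3 -m handwheel '-0.001 -0.0008 0.015 0 0 0 0;-0.001 -0.0008 0.03 0 0 0 0;-0.001 -0.0008 0.04 0 0 0 0;-0.001 -0.0008 0.04 0 0 0 0;-0.001 -0.0008 0.04 0 0 0 0' >/dev/null
python3 -m handwheel '0 0 0 0 0 0 0;0 0 0 0 0 0 0;0 0 0 0 0 0 0;0 0 0 0 0 0 0' | head -2
python3 - <<'E'
from h import *
print(go([509,179.8,43],np.radians(-6.3)))
E
```

```text
time: 26.6
position: [508.2, 180.9, 52.0]
(array([-0.001 ,  0.0009,  0.009 ]), array([ 0.05, -0.02,  0.08]))
```

```bash
python3 -m handwheel '-0.001 0.0008 0.005 0 0 0 0;-0.001 0.0008 0.009 0 0 0 0.2;-0.001 0.0008 0.009 0 0 0 0.4;-0.001 0.0008 0.009 0 0 0 0.6;-0.001 0.0008 0.009 0 0 0 0.8' 30 | head -2
python3 -m handwheel '0 0 0 0 0 0 1;0 0 0 0 0 0 1;0 0 0 0 0 0 1;0 0 0 0 0 0 1;0 0 0 0 0 0 1' 30 |sed -n '2p;5,6p'
python3 -m handwheel '0 0 -0.02 0 0 0 1;0 0 -0.05 0 0 0 1;0 0 -0.085 0 0 0 1;0 0 -0.12 0 0 0 1;0 0 -0.155 0 0 0 1' >/dev/null
python3 -m handwheel '0 0 0 0 0 0 1;0 0 0 0 0 0 1;0 0 0 0 0 0 1'
python3 -c "
from h import *
print(go([508.6,-167.4,200],np.radians(29)))"
```

```text
time: 27.02
position: [508.4, 179.8, 42.3]
position: [508.6, 179.7, 42.5]
width: 36.5
gripper_force: 30.0
time: 28.1
position: [508.1, 179.2, 196.7]
tcp_rot: [0.744, 0.668, -0.001, 0.0]
ft_force: [-0.2, -0.5, -1.8]
width: 36.2
gripper_force: 30.0
(array([-0.3445,  0.0381, -0.003 ]), array([ -0.05,   0.04, -35.23]))
```

```bash
python3 -m handwheel '-0.02 0.0022 0 0 0 0 1;-0.055 0.0061 0 0 0 0 1;-0.09 0.01 0 0 0 0 1;-0.13 0.0144 0 0 0 0 1;-0.17 0.0188 0 0 0 0 1' >/dev/null
python3 -m handwheel '-0.04 0.0044 0 0 0 -7 1;-0.08 0.0088 0 0 0 -14 1;-0.12 0.0133 0 0 0 -21 1;-0.16 0.0177 0 0 0 -28 1;-0.1745 0.0193 0 0 0 -35.2 1' >/dev/null
python3 -m handwheel '0 0 0 0 0 0 1;0 0 0.02 0 0 0 1;0 0 0.05 0 0 0 1;0 0 0.08 0 0 0 1;0 0 0.11 0 0 0 1' >/dev/null
python3 -m handwheel '0 0 0 0 0 0 1;0 0 0 0 0 0 1;0 0 0 0 0 0 1;0 0 0 0 0 0 1;0 0 0 0 0 0 1'
python3 -c "
from h import *
print(go([508.6,-167.4,44],np.radians(29)))"
```

```text
time: 29.77
position: [510.2, -167.0, 89.1]
tcp_rot: [0.521, 0.854, 0.0, 0.001]
ft_force: [-0.1, 0.8, -2.0]
width: 36.7
gripper_force: 30.0
(array([ 0.0005, -0.0017,  0.0451]), array([ 0.1 ,  0.12, -1.8 ]))
```

```bash
python3 -m handwheel '0.0005 -0.0012 0.015 0 0 -1.8 1;0.0005 -0.0012 0.03 0 0 -1.8 1;0.0005 -0.0012 0.04 0 0 -1.8 1;0.0005 -0.0012 0.044 0 0 -1.8 1;0.0005 -0.0012 0.044 0 0 -1.8 1' >/dev/null
python3 -m handwheel '0 0 0 0 0 0 1;0 0 0 0 0 0 1;0 0 0 0 0 0 1;0 0 0 0 0 0 1' | head -4
python3 -c "
from h import *
print(go([508.6,-167.4,36],np.radians(29)))"
```

```text
time: 30.52
position: [508.3, -167.1, 44.0]
tcp_rot: [0.508, 0.862, 0.0, 0.0]
ft_force: [-0.6, 0.3, -2.0]
(array([-0.0004,  0.0001,  0.008 ]), array([ 0.04,  0.04, -0.  ]))
```

```bash
python3 -m handwheel '-0.0004 0 0.003 0 0 0 1;-0.0004 0 0.005 0 0 0 1;-0.0004 0 0.007 0 0 0 1;-0.0004 0 0.008 0 0 0 1;-0.0004 0 0.008 0 0 0 1' | sed -n 2,4p
python3 -m handwheel '0 0 0.0005 0 0 0 1;0 0 0.001 0 0 0 1;0 0 0.0015 0 0 0 1;0 0 0.0015 0 0 0 1' | sed -n 2,4p
```

```text
position: [507.8, -167.2, 35.1]
tcp_rot: [0.507, 0.862, -0.0, -0.0]
ft_force: [-0.2, -0.3, -1.4]
position: [508.1, -167.3, 34.5]
tcp_rot: [0.507, 0.862, -0.0, 0.0]
ft_force: [-2.2, 0.2, 5.3]
```

Contact at 34.5 mm, as expected (34.4). I release, then stop with the camera over the ball gauge.

```bash
python3 -m handwheel '0 0 0 0 0 0 0.9;0 0 0 0 0 0 0.7;0 0 0 0 0 0 0.5;0 0 0 0 0 0 0.3;0 0 0 0 0 0 0.1' >/dev/null
python3 -m handwheel '0 0 0 0 0 0 0.05;0 0 0 0 0 0 0.05;0 0 0 0 0 0 0.05;0 0 0 0 0 0 0.05;0 0 0 0 0 0 0.05' | sed -n 4,6p
python3 -m handwheel '0 0 -0.02 0 0 0 0;0 0 -0.05 0 0 0 0;0 0 -0.085 0 0 0 0;0 0 -0.12 0 0 0 0;0 0 -0.16 0 0 0 0' >/dev/null
python3 -m handwheel '0 0 0 0 0 0 0;0 0 0 0 0 0 0;0 0 0 0 0 0 0' | head -2
python3 -c "
from h import *
print(go([497,44,195],np.radians(-6.3)))
snap('wrist','w8')"
```

```text
ft_force: [0.3, -1.3, 0.1]
width: 82.6
gripper_force: 0.0
time: 32.77
position: [507.6, -167.5, 193.5]
(array([ 0.1902,  0.0932, -0.0015]), array([-2.000e-02,  2.000e-02,  3.529e+01]))
```

View pics/w8.png

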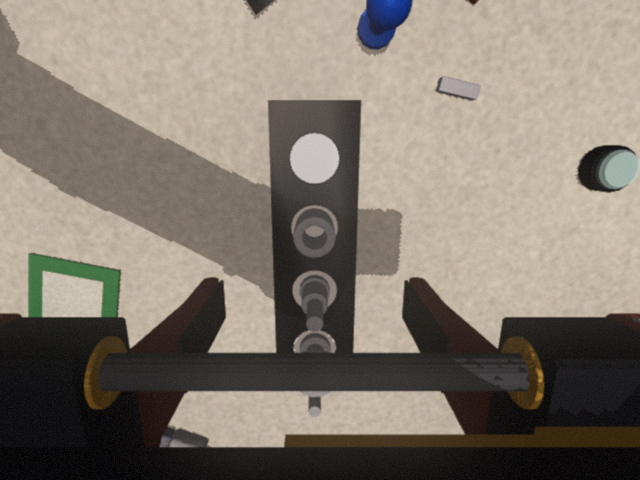

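Bush sits in recess 3 at (314,231), with pin and plug behind it in line. Now to the ball gauge.

```bash
python3 -m handwheel '0.03 0.0147 0 0 0 7 0;0.065 0.032 0 0 0 14 0;0.1 0.049 0 0 0 21 0;0.135 0.066 0 0 0 28 0;0.17 0.0833 0 0 0 35 0' >/dev/null
python3 -m handwheel '0.0227 -0.006 0 0 0 0 0;0.0227 -0.006 0 0 0 0 0;0.0227 -0.006 0 0 0 0 0;0.0227 -0.006 0 0 0 0 0' | head -2
python3 - <<'E'
from h import *
w=snap("wrist","w9");print(go([503,114.3,130],np.radians(-6.3)),np.array(w["extrinsics"])[:3,3].round())
p=[503,114.3,74];print(proj(w,p))
u,v=proj(w,p).round().astype(int);c=w["image"][max(v-50,0):v+50,u-60:u+60];cv2.imwrite("pics/w9c.png",cv2.resize(np.clip(c*1.5,0,255).astype(np.uint8),None,fx=5,fy=5,interpolation=2)[:,:,::-1])
E
```

```text
time: 33.57
position: [494.2, 38.5, 192.7]
(array([0.0768, 0.0025, 0.0629]), array([-0.1 ,  0.04,  1.72])) [500. 111. 342.]
[317.61257841 142.05131817]
```

View pics/w9c.png

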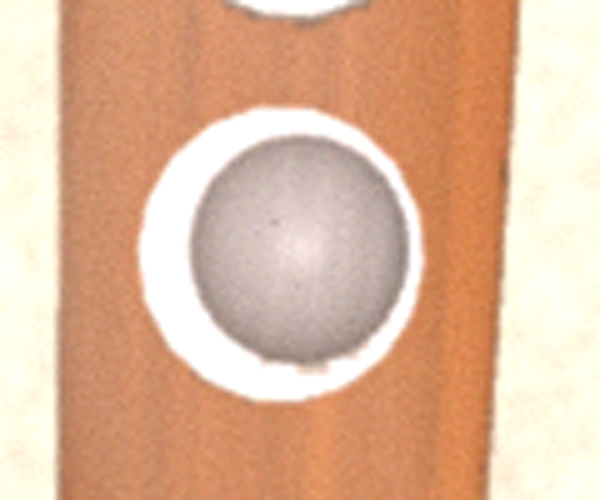

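The ball centre is within half a pixel of the prediction, so (503,114.3) is confirmed.

```bash
python3 -m handwheel '0.025 0.001 0 0 0 1.7 0;0.05 0.002 0.01 0 0 1.7 0;0.0768 0.0025 0.03 0 0 1.7 0;0.0768 0.0025 0.05 0 0 1.7 0;0.0768 0.0025 0.063 0 0 1.7 0' >/dev/null
python3 -m handwheel '0 0 0 0 0 0 0;0 0 0 0 0 0 0;0 0 0.02 0 0 0 0;0 0 0.04 0 0 0 0;0 0 0.04 0 0 0 0' >/dev/null
python3 -m handwheel '0 0 0 0 0 0 0;0 0 0 0 0 0 0;0 0 0 0 0 0 0;0 0 0 0 0 0 0' | head -2
python3 - <<'E'
from h import *
print(go([503,114.3,69],np.radians(-6.3)))
E
```

```text
time: 34.78
position: [504.1, 115.8, 92.2]
(array([-0.0016, -0.001 ,  0.0232]), array([ 0.11, -0.03,  0.06]))
```

```bash
python3 -m handwheel '-0.001 -0.0006 0.01 0 0 0 0;-0.001 -0.0006 0.018 0 0 0 0;-0.001 -0.0006 0.0225 0 0 0 0;-0.001 -0.0006 0.0225 0 0 0 0;-0.001 -0.0006 0.0225 0 0 0 0' >/dev/null
python3 -m handwheel '0 0 0 0 0 0 0;0 0 0 0 0 0 0' | head -2
python3 - <<'E'
from h import *
print(go([503,114.3,69],np.radians(-6.3)))
E
```

```text
time: 35.37
position: [502.7, 115.0, 68.6]
(array([-0.0006,  0.0003, -0.0004]), array([ 0.01, -0.01,  0.09]))
```

```bash
python3 -m handwheel '-0.0006 0.0003 -0.0004 0 0 0 0.2;-0.0006 0.0003 -0.0004 0 0 0 0.4;-0.0006 0.0003 -0.0004 0 0 0 0.6;-0.0006 0.0003 -0.0004 0 0 0 0.8;-0.0006 0.0003 -0.0004 0 0 0 1' 30 >/dev/null
python3 -m handwheel '0 0 0 0 0 0 1;0 0 0 0 0 0 1;0 0 0 0 0 0 1;0 0 0 0 0 0 1;0 0 0 0 0 0 1' 30 |sed -n '2p;5,6p'
python3 -m handwheel '0 0 -0.01 0 0 0 1;0 0 -0.03 0 0 0 1;0 0 -0.06 0 0 0 1;0 0 -0.09 0 0 0 1;0 0 -0.12 0 0 0 1' >/dev/null
python3 -m handwheel '0 0 -0.01 0 0 0 1;0 0 -0.01 0 0 0 1;0 0 -0.01 0 0 0 1;0 0 -0.01 0 0 0 1'
python3 -c "
from h import *
print(go([477.5,-111.8,198],np.radians(29)))"
```

```text
position: [502.8, 114.2, 68.8]
width: 30.2
gripper_force: 30.0
time: 36.95
position: [501.9, 113.7, 197.3]
tcp_rot: [0.744, 0.668, -0.001, -0.001]
ft_force: [0.2, 0.3, -1.8]
width: 30.7
gripper_force: 30.0
(array([-2.268e-01,  2.000e-04, -5.000e-04]), array([-1.400e-01,  1.000e-02, -3.522e+01]))
```

```bash
python3 -m handwheel '-0.012 0 0 0 0 0 1;-0.035 0 0 0 0 -5 1;-0.06 0 0 0 0 -10 1;-0.085 0 0 0 0 -15 1;-0.11 0 0 0 0 -20 1' >/dev/null
python3 -c "
from h import *
print(go([477.5,-111.8,198],np.radians(29)))"
```

```text
(array([-0.1092, -0.0398, -0.0011]), array([ -0.18,  -0.09, -14.92]))
```

```bash
python3 -m handwheel '-0.025 -0.0091 0 0 0 -5 1;-0.05 -0.0182 0 0 0 -10 1;-0.075 -0.0273 0 0 0 -15 1;-0.095 -0.0346 0 0 0 -15 1;-0.1092 -0.0398 0 0 0 -15 1' >/dev/null
python3 -m handwheel '0 0 0 0 0 0 1;0 0 0.02 0 0 0 1;0 0 0.045 0 0 0 1;0 0 0.07 0 0 0 1;0 0 0.09 0 0 0 1' >/dev/null
python3 -m handwheel '0 0 0 0 0 0 1;0 0 0 0 0 0 1;0 0 0 0 0 0 1;0 0 0 0 0 0 1;0 0 0 0 0 0 1'
python3 -c "
from h import *
print(go([477.5,-111.8,62],np.radians(29)))"
```

```text
time: 38.62
position: [479.0, -110.7, 109.9]
tcp_rot: [0.509, 0.861, 0.0, 0.001]
ft_force: [0.4, -0.6, -1.8]
width: 30.5
gripper_force: 30.0
(array([-0.0001, -0.0019,  0.0479]), array([ 0.08,  0.08, -0.22]))
```

```bash
python3 -m handwheel '0 -0.0014 0.012 0 0 0 1;0 -0.0014 0.025 0 0 0 1;0 -0.0014 0.036 0 0 0 1;0 -0.0014 0.04 0 0 0 1;0 -0.0014 0.04 0 0 0 1' >/dev/null
python3 -m handwheel '0 0 0 0 0 0 1;0 0 0 0 0 0 1;0 0 0 0 0 0 1;0 0 0 0 0 0 1' | head -4
python3 -c "
from h import *
print(go([477.5,-111.8,62],np.radians(29)))
snap('wrist','w10');snap('side','s10')
a=cv2.imread('pics/w10.png')[:360];b=cv2.imread('pics/s10.png')[120:360,260:500]
o=np.zeros((600,640,3),np.uint8);o[:360]=a;o[360:600,:240]=b;cv2.imwrite('pics/c10.png',o)"
```

```text
time: 39.37
position: [477.4, -111.5, 69.3]
tcp_rot: [0.509, 0.861, 0.0, 0.0]
ft_force: [-0.0, -0.1, -2.1]
(array([-0.0003, -0.0001,  0.0073]), array([ 0.04,  0.04, -0.22]))
```

View pics/c10.png

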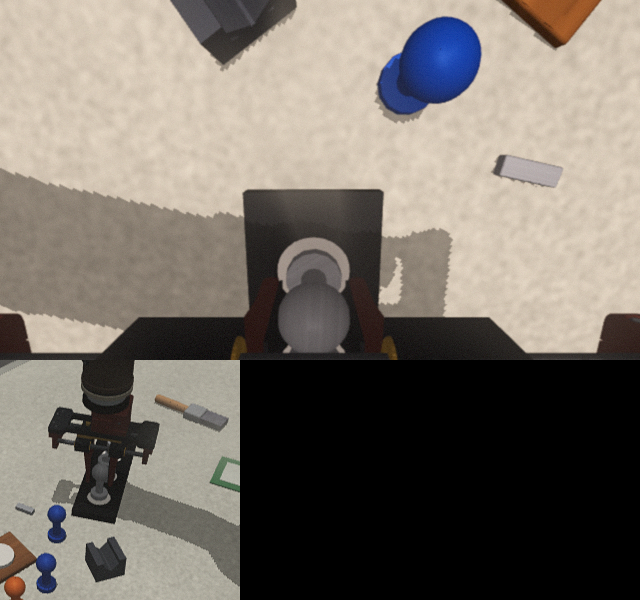

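The ball gauge hangs upright, centred on the recess (foot at about (314,268)). I lower it.

```bash
python3 -m handwheel '0 0 0.002 0 0 0 1;0 0 0.004 0 0 0 1;0 0 0.006 0 0 0 1;0 0 0.0075 0 0 0 1;0 0 0.0075 0 0 0 1' | sed -n 2,4p
python3 -m handwheel '0 0 0.0005 0 0 0 1;0 0 0.001 0 0 0 1;0 0 0.0013 0 0 0 1;0 0 0.0013 0 0 0 1' | sed -n 2,4p
```

```text
position: [476.9, -111.3, 61.0]
tcp_rot: [0.509, 0.861, -0.0, -0.0]
ft_force: [0.4, -0.0, -1.2]
position: [477.2, -111.5, 60.8]
tcp_rot: [0.509, 0.861, -0.0, 0.0]
ft_force: [-2.5, 0.9, 7.8]
```

```bash
python3 -m handwheel '0 0 0 0 0 0 0.9;0 0 0 0 0 0 0.7;0 0 0 0 0 0 0.5;0 0 0 0 0 0 0.3;0 0 0 0 0 0 0.1' >/dev/null
python3 -m handwheel '0 0 0 0 0 0 0.05;0 0 0 0 0 0 0.05;0 0 0 0 0 0 0.05;0 0 0 0 0 0 0.05;0 0 0 0 0 0 0.05' | sed -n 4,6p
python3 -m handwheel '0 0 -0.02 0 0 0 0;0 0 -0.05 0 0 0 0;0 0 -0.085 0 0 0 0;0 0 -0.12 0 0 0 0;0 0 -0.15 0 0 0 0' >/dev/null
python3 -m handwheel '0.03 0 -0.01 0 0 0 0;0.06 0 -0.02 0 0 0 0;0.1 0 -0.02 0 0 0 0;0.12 0 -0.02 0 0 0 0;0.12 0 -0.02 0 0 0 0' | head -2
python3 -c "
from h import *
t=snap('top')['image'][180:310,320:490];s=snap('side')['image'][150:300,300:430]
o=np.zeros((600,790,3),np.uint8);a=cv2.resize(t,(510,390),interpolation=2);o[:390,:510]=a;b=cv2.resize(s,(277,320),interpolation=2);o[:320,512:789]=b
cv2.imwrite('pics/end.png',np.clip(o[:392,:,::-1]*1.4,0,255))"
```

```text
ft_force: [0.1, -0.2, 0.2]
width: 80.4
gripper_force: 0.0
time: 41.88
position: [417.4, -2.6, 230.6][ WARN:0@0.777] global loadsave.cpp:1063 imwrite_ Unsupported depth image for selected encoder is fallbacked to CV_8U.
```

View pics/end.png

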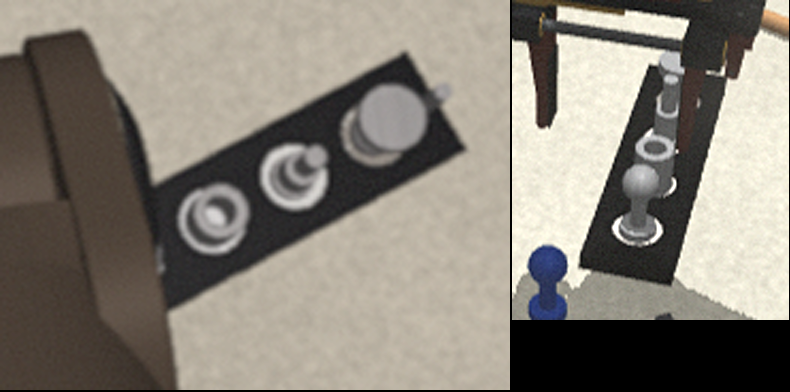

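All four stand upright in order: plug, pin and bush in the top view, ball gauge in the nearest recess in the side view. The gripper is clear, so I hand in.

```bash
python3 -m handwheel '0 0 0 0 0 0 0;0 0 0 0 0 0 0;0 0 0 0 0 0 0;0 0 0 0 0 0 0;0 0 0 0 0 0 0' | head -1; python3 -c "
from bench import arm
print(arm.job_done())"
```

```text
time: 42.4
the job is handed in; nothing more can be done
None
```

I handed the job in at about 42 s: the final pictures show all four parts upright in their matching recesses, in order from the post, with the gripper clear; no verdict was returned.

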